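# Snap a bearing cover home with a press drift

## Robot

A 6-joint arm with a two-finger parallel gripper is mounted at the origin on the work surface; the furniture and walls round the work are solid. World frame = base frame: x ahead of the robot, y to its left, z up, the work surface at z = 0. Lengths are in m, angles in rad, forces in N, time in s.
With the tool pointing down it reaches from about 0.425 to 0.95 m from the base axis. Payload 3.5 kg.
Tool frame: the origin (TCP) lies at the very end of the fingers, on their centre line; the grasp point (between the pads) lies 19 mm behind it; z points along the fingers, y is the line along which they close (so a half turn about z gives the same grasp; the last joint's range is limited). The gripper opens to 85 mm and grips with 20 to 120 N. Pads are 22 mm wide; open, the fingers measure 114 mm over their backs; the gripper's body (76 mm by 85 mm) begins 54 mm behind the grasp point. The pads swing forward as they close: fully open they stand 13 mm farther back than shut.
Start: joints at [-1.343, 0.286, 1.577, -0, 1.279, -0.15], TCP at [0.249, -0.627, 0.231] pointing down, gripper open.
Joint ranges: [-2.77, 2.77], [-0.9, 2.22], [0.21, 2.48], [-1.53, 4.67], [0.24, 2.81], [-2.84, 2.84]. Speed limits (rad/s): [2.79, 2.79, 3.14, 3.14, 3.14, 3.14].

## Interface

Orientations are given as a unit quaternion [x, y, z, w].
In Python, from plant import ctrl gives the robot as it stands.
- The arm moves only by the tool carry_out, never from a script. Its argument "deltas" is one flat list of numbers, 6 for each row, row after row: the shift along the tool's x, y, z in m, then the turn, a rotation vector about the tool's x, y, z in rad. A call has 1 to 5 rows; each row is the pose to reach, as a shift and turn from the pose commanded when the call began, along the tool's axes at that moment; what a row does not reach only later rows make up. A row lasts 1/8 s, in which the tool goes at most 62.5 mm and 10.7 degrees, less where a joint would pass 70% of its speed; a pose out of reach is approached as far as the arm can. A call with a gripper value outside its range is refused whole. "grip" is the opening in per cent of the stroke, from 0 (shut) to 100 (fully open), set as the call begins (left out, the last holds). The fingers move at their own pace and stop on an object; "grip_force" is the grip in N (left out, the last holds). Time passes only in rows, so rows that repeat a pose let the fingers close. It gives the time, the measured TCP pose, the force, the opening and the grip force at its end, in the units of the state.
- ctrl.get_state(): the state, without advancing time (a new reading comes with each control period).
- ctrl.read_camera(name): name is "scene" or "top" or "wrist"; returns (picture, depth): 420x560x3 uint8, red, green, blue; 420x560 float32, m along the optical axis (not along the pixel's ray), 0 where there is no reading.
- ctrl.camera_model(name): a dict with "intrinsics" (3x3 intrinsics, pixels), "extrinsics" (4x4, takes a point from world to camera coordinates); the wrist camera has in their place "hand_eye" (4x4, takes a point from camera to tool coordinates, whose origin is the TCP and whose axes are the flange's). Camera axes: x right, y down, z forward; pixel columns grow to the right and rows downward; lengths in m; the calibration is good to about 2 mm. The wrist camera is an equidistant fisheye: a pixel r from the principal point sees the ray r / f radians off the axis. A picture is of the moment at which its call begins: read the wrist's pose just before it. camera_model takes no time and is no camera call.
- ctrl.sign_off(): hands the job in; it is judged then, once.
Trained networks look in the newest picture that a camera, given by its name, has taken for a name from the list of things; names that differ only in an ending like _2 or _b are one class to them, and where a whole thing is asked for, a point or a joint stands for the part that bears it (a point fixed in the world has none). Each returns a list of dicts, best first, with "score" (0 to 1); they miss things now and then, are a little off and sometimes report something else, mostly with a low value. They report only what shows in the picture. A call takes as long as a camera call. They do not tell look-alikes from the thing itself.
- ctrl.find_in(camera, query): "uv" ([column, row] in pixels, amid what is visible of it).
The state is a dict: "time": time; "qpos": joint angles; "dq": joint speeds; "joint_efforts": joint torques, N m; "eef_pos": TCP position; "tcp_rot": TCP orientation; "contact_force": force on the tool from outside, world axes, zero at the start; "wrist_torque": the same for the moment, N m; "opening": opening from 0.0 (shut) to 1.0 (fully open); "finger_force": force on a finger pad.
Only numpy, scipy, OpenCV 4.12 (cv2) and the standard library are available. Lean on these libraries where they do the work, as an engineer would, in place of code of your own. Each camera call takes 0.05 s, during which the arm holds its last target. There are 200 camera calls.

## Task

The round metal cover on the bearing housing is only started in its spring clips. Take the steel coupling that stands on the bench and, with its small end, press the cover straight down until it clicks through the clips and stops hard on the shims inside (how deep they lie differs and cannot be seen), and hold it there with a steady 10 to 20 N for about a second; never push harder than 25 N, let the cover cock over, or touch it with the gripper itself. Then stand the coupling back upright on its small end on the bench, well clear of the housing, let go of it, and leave the other things where they are.

Things in the scene. Friction and masses are not known exactly. Their poses are not given: they have to be found in the camera images.
- cover: Loose round aluminium cover, 60 g. Origin on its axis at the underside of its lip; z up. The lip (56 mm across, coned above and below) is 9.5 mm high, then a straight waist 52 mm across; a 39 mm spigot under it reaches 22 mm down into the bore. At the start it stands level on the clips, origin about 20 mm above the housing's face; past the clips, the origin is 1 to 10 mm above the face.
- cover_top (a point): Centre of the flat push boss on the cover (36 mm across), 25.5 mm above the cover's origin: press here. Pressed in the middle it resists up to 9 to 15 N at 5 to 6 mm of travel; then the lip clicks through the clips, the force drops to 1 to 3 N and it slides on, until the spigot stops hard on the hidden shims, 9 to 19 mm from the start. Pushed off-centre it cocks.
- face (a point): Centre of the top face of the bearing housing, on the bore's axis, z up, 42 mm above the bench. The housing is bolted down: grey round body, 60 mm across, on a foot 76 mm (x) by 116 mm (y) by 8 mm with a bolt (17 mm high) at each end. Four sprung steel clips round the bore rise to 66 mm above the bench, 33 mm from the axis (36 mm when spread).
- coupling: The press drift: grey steel pipe coupling, loose, 62 mm long, 0.18 to 0.29 kg, standing on its small end. y runs up along its length. Its origin is on its side, half-way up; the axis is at x = 0, z = 17.5 mm. Upper 35 mm eight-sided, 35 mm across flats (facing its x, its z and between); narrows below to 28 mm. A 60 N grip on the flats 45 mm above the foot does not slip under 25 N.
- coupling_foot (a point): Centre of the coupling's flat small end (its underside as it stands), on its axis, 31 mm below its middle; the axes are those of the coupling (y up along its length).
- glue_bottle: Bystander: a slim white squeeze bottle with a cone nozzle, standing upright, 37 mm across and 81 mm high; origin at the centre of its underside.
- small_bottle: Bystander: a small white bottle standing upright, 39 mm across and 52 mm high; origin at the centre of its underside.
- chuck: Bystander: a dark steel drill chuck lying on its side, 62 x 43 x 43 mm; origin at the centre of its underside.
Mind the look-alikes: they are no part of the job. Leave any blue, orange or turquoise look-alike of the coupling alone.

How it is judged:
By the outcome, as a careful person would: the job done as asked, in the order asked, and still so for the second after the job is handed in, with the robot touching nothing.
It also fails if it takes over 72 s, if anything falls off the work surface, if the arm or the gripper's body presses on something with over 40 N, if the wrist force passes 120 N, or if a joint passes its speed limit or range.

## Working session

There is one attempt and no reset: what is moved stays moved. The work goes in short steps, Python scripts to look and compute and a tool call to move; the robot and the scene stay as the last step left them, time stands still between calls to the robot, and variables do not carry over. Pictures are saved under pics/ and viewed, at most 10 in all, crops included, and the job is handed in when it is done.

Besides the shell and the picture viewer there is one more tool, called after "Request:" as name(argument=value, ...), one argument or row to a line, values as JSON. carry_out: Moves the arm, as the interface text tells. Its arguments: {"type":"object","properties":{"deltas":{"type":"array"},"grip":{"type":"number"},"grip_force":{"type":"number"}},"required":["deltas"]}

```bash
ls; mkdir -p pics; cat > h.py <<'E'
import numpy as np, cv2
from plant import ctrl
from scipy.spatial.transform import Rotation as R
def world(name,uv,depth=None,d=None):
    m=ctrl.camera_model(name);K=np.array(m["intrinsics"]);E=np.array(m["extrinsics"])
    u,v=uv
    if d is None: d=depth[int(round(v)),int(round(u))]
    p=np.linalg.inv(K)@np.array([u,v,1])*d
    return (np.linalg.inv(E)@np.append(p,1))[:3]
def cloud(name,depth):
    m=ctrl.camera_model(name);K=np.array(m["intrinsics"]);E=np.linalg.inv(np.array(m["extrinsics"]))
    v,u=np.mgrid[:420,:560]
    p=np.stack([u,v,np.ones_like(u)],-1)@np.linalg.inv(K).T*depth[...,None]
    return p@E[:3,:3].T+E[:3,3]
E
python3 - <<'E'
from h import *
ims=[]
for c in ["scene","top"]:
    im,d=ctrl.read_camera(c); np.save(c+"_d.npy",d); cv2.imwrite(f"pics/{c}.png",im[...,::-1])
    for q in ["coupling","cover","glue_bottle","small_bottle","chuck","cover_top","coupling_foot"]:
        for r in ctrl.find_in(c,q)[:3]:
            print(c,q,np.round(r["uv"]),round(r["score"],2),np.round(world(c,r["uv"],d),3))
print(ctrl.get_state())
E
```

```text
pics
scene coupling [353. 249.] 0.81 [ 0.413 -0.032  0.051]
scene coupling [347. 283.] 0.8 [0.383 0.06  0.053]
scene coupling [272. 308.] 0.66 [0.475 0.193 0.061]
scene cover [359. 190.] 0.85 [ 0.475 -0.19   0.083]
scene glue_bottle [356. 194.] 0.71 [ 0.479 -0.179  0.075]
scene glue_bottle [193. 254.] 0.63 [0.701 0.163 0.042]
scene small_bottle [254. 201.] 0.85 [ 0.697 -0.054  0.038]
scene chuck [223. 228.] 0.91 [0.702 0.061 0.036]
scene cover_top [357. 190.] 0.9 [ 0.478 -0.185  0.082]
scene coupling_foot [269. 307.] 0.87 [0.48  0.195 0.062]
scene coupling_foot [349. 286.] 0.87 [0.38  0.059 0.047]
scene coupling_foot [289. 233.] 0.76 [0.556 0.004 0.053]
top coupling [251. 289.] 0.74 [0.386 0.043 0.001]
top coupling [178. 238.] 0.72 [0.493 0.194 0.018]
top coupling [279. 203.] 0.58 [ 0.564 -0.017  0.027]
top cover [376. 241.] 0.96 [ 0.479 -0.201  0.087]
top glue_bottle [200. 134.] 0.61 [0.705 0.148 0.047]
top small_bottle [301. 136.] 0.64 [ 0.701 -0.062  0.052]
top chuck [247. 136.] 0.97 [0.703 0.05  0.044]
top cover_top [375. 241.] 0.62 [ 0.479 -0.2    0.086]
top coupling_foot [179. 238.] 0.78 [0.493 0.192 0.01 ]
top coupling_foot [276. 208.] 0.67 [ 0.556 -0.011  0.   ]
top coupling_foot [295. 275.] 0.63 [ 0.415 -0.049  0.005]
{'time': 0.8, 'qpos': array([-1.34300066e+00,  2.86264875e-01,  1.57664636e+00,  6.72940195e-06,
        1.27858875e+00, -1.50013589e-01]), 'dq': array([-0.00098597, -0.00067591, -0.00037766, -0.00064589, -0.00067899,
       -0.00027311]), 'joint_efforts': array([-5.90048057e-04, -4.05914712e+01, -2.92926192e+01, -1.79615618e-04,
        3.34300503e-04,  4.39709410e-06]), 'eef_pos': array([ 0.24902077, -0.62739966,  0.2313774 ]), 'tcp_rot': array([9.82210697e-01, 1.87782172e-01, 5.02119787e-06, 4.61735265e-05]), 'contact_force': array([0.18944298, 0.41946763, 0.51496636]), 'wrist_torque': array([ 0.00060595,  0.00146562, -0.05010485]), 'finger_force': 0.0, 'opening': 0.999979340848367}
```

View pics/scene.png

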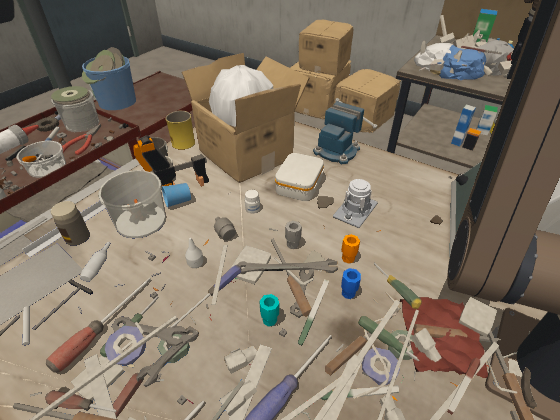

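View pics/top.png

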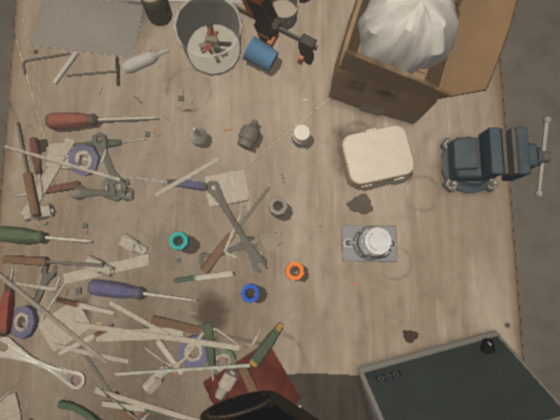

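The grey coupling is at scene (293,233) and top (279,205). Its look-alikes in the scene view are orange (351,247), blue (350,283) and turquoise (269,309). The cover and housing are at scene (358,195) and top (376,241). The grey one matches the description, so I'll check it in a crop and measure.

```bash
python3 - <<'E'
from h import *
s=cv2.imread("pics/scene.png");t=cv2.imread("pics/top.png")
a=cv2.resize(s[205:265,255:335],(400,300),interpolation=2);b=cv2.resize(t[175:235,240:320],(400,300),interpolation=2)
c=cv2.resize(s[165:225,320:400],(400,300),interpolation=2);e=cv2.resize(t[211:271,335:415],(400,300),interpolation=2)
cv2.imwrite("pics/crop.png",np.vstack([np.hstack([a,b]),np.hstack([c,e])]))
for cam in ["scene","top"]:
    C=cloud(cam,np.load(cam+"_d.npy"))
    for n,x,y,lo,hi,r in [("coup",.563,-.012,.035,.08,.035),("coverboss",.477,-.193,.08,.10,.045),("covertop",.477,-.193,.086,.092,.045),("face+",.477,-.193,.036,.05,.06),("foot",.477,-.193,.006,.012,.09)]:
        m=(np.hypot(C[...,0]-x,C[...,1]-y)<r)&(C[...,2]>lo)&(C[...,2]<hi)
        P=C[m]
        if len(P): print(cam,n,len(P),P.mean(0).round(4),P.min(0).round(3),P.max(0).round(3),np.percentile(P[:,2],[50,90]).round(4))
E
```

```text
scene coup 275 [ 0.5526 -0.0077  0.0539] [ 0.536 -0.03   0.035] [0.573 0.008 0.065] [0.0563 0.0629]
scene coverboss 237 [ 0.4807 -0.2021  0.0848] [ 0.455 -0.232  0.08 ] [ 0.507 -0.178  0.09 ] [0.0845 0.0879]
scene covertop 82 [ 0.4813 -0.2054  0.0874] [ 0.462 -0.221  0.086] [ 0.499 -0.186  0.09 ] [0.0873 0.0886]
scene face+ 170 [ 0.4762 -0.192   0.042 ] [ 0.453 -0.232  0.036] [ 0.51  -0.176  0.05 ] [0.0418 0.0477]
scene foot 318 [ 0.4755 -0.1805  0.0084] [ 0.443 -0.263  0.006] [ 0.557 -0.147  0.012] [0.0083 0.0103]
top coup 214 [ 0.5534 -0.0117  0.0589] [ 0.536 -0.03   0.035] [0.571 0.007 0.067] [0.0618 0.064 ]
top coverboss 566 [ 0.4809 -0.2047  0.0854] [ 0.456 -0.231  0.08 ] [ 0.507 -0.179  0.091] [0.0854 0.0886]
top covertop 233 [ 0.4807 -0.2049  0.0878] [ 0.456 -0.228  0.086] [ 0.505 -0.183  0.091] [0.0877 0.0894]
top face+ 117 [ 0.477  -0.1855  0.0416] [ 0.452 -0.225  0.036] [ 0.509 -0.176  0.049] [0.042  0.0447]
top foot 808 [ 0.4826 -0.1982  0.0087] [ 0.432 -0.263  0.006] [ 0.566 -0.147  0.012] [0.0086 0.0108]
```

View pics/crop.png

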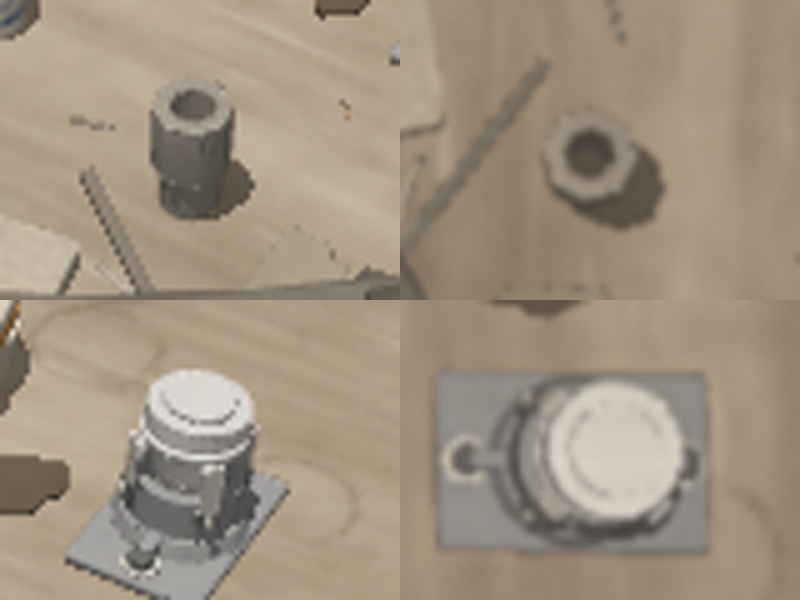

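The crop confirms it: plain grey steel, octagonal upper part, standing on its small end at scene (293,233). Next I'll plan the move over it for a wrist look.

```bash
cat >> h.py <<'E'
def delta(pos,yaw=None):
    s=ctrl.get_state();p=s["eef_pos"];q=R.from_quat(s["tcp_rot"])
    d=q.inv().apply(np.array(pos)-p)
    # yaw: world angle of tool y axis, tool z down
    if yaw is not None:
        Y=np.array([np.cos(yaw),np.sin(yaw),0]);Z=np.array([0,0,-1.]);T=R.from_matrix(np.stack([np.cross(Y,Z),Y,Z],1))
        rv=(q.inv()*T).as_rotvec()
    else: rv=np.zeros(3)
    y=q.as_matrix()[:,1]
    print("delta",d.round(4),rv.round(4),"now",p.round(4),"yaw",np.degrees(np.arctan2(y[1],y[0])).round(2),"t",s["time"],"dist",np.linalg.norm(d).round(3))
E
python3 - <<'E'
from h import *
print(ctrl.camera_model("wrist"))
delta([.481,-.2047,.25],np.radians(-90))
delta([.5535,-.0115,.25],np.radians(-90))
E
```

```text
{'intrinsics': array([[325.1922621 ,   0.        , 283.40492028],
       [  0.        , 325.1922621 , 209.07259393],
       [  0.        ,   0.        ,   1.        ]]), 'hand_eye': array([[ 2.59468102e-04, -9.50729738e-01, -3.10020802e-01,
         7.78094147e-02],
       [ 9.99999822e-01,  4.13465322e-04, -4.31021795e-04,
        -1.74543442e-04],
       [ 5.37968089e-04, -3.10020635e-01,  9.50729676e-01,
        -1.42125877e-01],
       [ 0.00000000e+00,  0.00000000e+00,  0.00000000e+00,
         1.00000000e+00]])}
delta [ 0.3715 -0.3073 -0.0187] [ 1.000e-04 -0.000e+00  3.778e-01] now [ 0.249  -0.6274  0.2314] yaw -68.35 t 0.8 dist 0.483
delta [ 0.5102 -0.4601 -0.0187] [ 1.000e-04 -0.000e+00  3.778e-01] now [ 0.249  -0.6274  0.2314] yaw -68.35 t 0.8 dist 0.687
```

Request:
carry_out(
  deltas=[0.037,-0.031,0,0,0,0.075,0.074,-0.062,0,0,0,0.15,0.111,-0.093,0,0,0,0.225,0.148,-0.124,0,0,0,0.3,0.186,-0.154,0,0,0,0.378],
  grip=100,
  grip_force=60,
)

```text
time: 1.42
eef_pos: [0.3657, -0.4142, 0.2316]
tcp_rot: [1.0, -0.002, 0.0, 0.0]
contact_force: [-0.3, -0.8, 0.3]
opening: 1.006
finger_force: 0.0
```

```bash
python3 -c "
from h import *
delta([.481,-.2047,.168],np.radians(-90))"
```

```text
delta [ 0.1147 -0.2099  0.0635] [ 0.0005 -0.0004 -0.0031] now [ 0.3657 -0.4142  0.2316] yaw -90.18 t 1.425 dist 0.247
```

Request:
carry_out(
  deltas=[0.023,-0.042,0.012,0,0,0,0.046,-0.084,0.025,0,0,0,0.069,-0.126,0.038,0,0,0,0.092,-0.168,0.051,0,0,0,0.1147,-0.2099,0.0635,0,0,-0.003],
)

```text
time: 2.05
eef_pos: [0.4805, -0.2044, 0.1678]
tcp_rot: [1.0, 0.001, 0.0, 0.0]
contact_force: [0.7, -0.3, -0.5]
opening: 0.999
finger_force: 0.0
```

```bash
cat >> h.py <<'E'
def wlook(fn):
    s=ctrl.get_state(); im,d=ctrl.read_camera("wrist"); cv2.imwrite(fn,im[...,::-1])
    np.savez(fn+".npz",im=im,d=d,p=s["eef_pos"],q=s["tcp_rot"]);return im,d,s
def wcloud(fn):
    z=np.load(fn+".npz");m=ctrl.camera_model("wrist");K=m["intrinsics"];H=np.array(m["hand_eye"])
    v,u=np.mgrid[:420,:560];a=(u-K[0,2])/K[0,0];b=(v-K[1,2])/K[1,1];th=np.hypot(a,b)+1e-9
    k=np.tan(th)/th
    p=np.stack([a*k,b*k,np.ones_like(a)],-1)*z["d"][...,None]
    t=p@H[:3,:3].T+H[:3,3]
    return t, t@R.from_quat(z["q"]).as_matrix().T+z["p"], z
E
python3 - <<'E'
from h import *
delta([.481,-.2047,.168],np.radians(-90))
wlook("pics/w1.png")
t,C,z=wcloud("pics/w1.png")
m=(np.hypot(C[...,0]-.481,C[...,1]+.2047)<.05)&(C[...,2]>.08)&(C[...,2]<.1)
P=C[m];print(len(P),P.mean(0),np.percentile(P[:,2],[5,25,50,75,95]))
top=np.percentile(P[:,2],90)
Q=C[m&(C[...,2]>top-.0025)]
v,u=np.nonzero(m&(C[...,2]>top-.0025));print(u.mean(),v.mean(),u.min(),u.max(),v.min(),v.max())
print(top,Q.mean(0),Q.min(0),Q.max(0))
E
```

```text
delta [ 0.0005  0.0003 -0.0002] [ 0.0005 -0.0008  0.0028] now [ 0.4805 -0.2044  0.1678] yaw -89.84 t 2.05 dist 0.001
3681 [ 0.48165019 -0.20656272  0.08469387] [0.08213216 0.0829469  0.08427275 0.08649177 0.08729348]
285.79491431730236 215.39414040906578 253 313 185 241
0.08703010965320153 [ 0.48060513 -0.2065278   0.08649493] [ 0.45951988 -0.22636501  0.0845329 ] [ 0.5030125  -0.18248508  0.08871319]
```

View pics/w1.png

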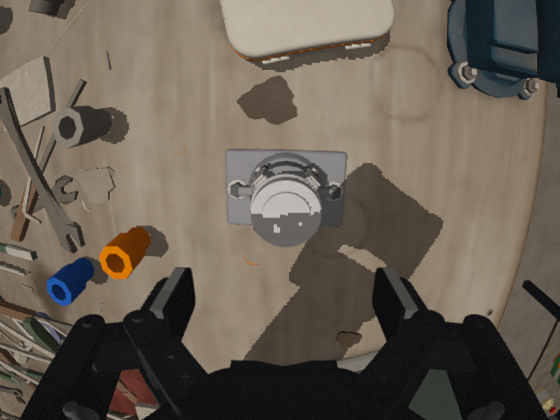

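The wrist picture shows the cover with its boss at about (286,213), standing level on the clips, and the gripper's fingers are clear. The grey coupling is at (82,127), with orange at (125,252) and blue at (70,282). Now I'll go over the coupling.

Request:
carry_out(
  deltas=[0.0145,-0.039,0.005,0,0,0,0.029,-0.078,0.01,0,0,0,0.0435,-0.116,0.015,0,0,0,0.058,-0.155,0.02,0,0,0,0.0725,-0.193,0.0255,0,0,0],
)

```text
time: 2.72
eef_pos: [0.5523, -0.0115, 0.1426]
tcp_rot: [1.0, 0.001, 0.0, 0.0]
contact_force: [0.3, -0.0, -0.1]
opening: 1.002
finger_force: 0.0
```

```bash
python3 - <<'E'
from h import *
import numpy as np
wlook("pics/w2.png")
t,C,z=wcloud("pics/w2.png"); print(z["p"])
m=(np.hypot(C[...,0]-.5535,C[...,1]+.0115)<.04)&(C[...,2]>.045)&(C[...,2]<.075)
P=C[m];top=np.percentile(P[:,2],60);print(len(P),top)
mt=m&(C[...,2]>top-.004)
cs,_=cv2.findContours(mt.astype(np.uint8),cv2.RETR_EXTERNAL,cv2.CHAIN_APPROX_NONE)
c=max(cs,key=cv2.contourArea)[:,0]
# outline to world at z=top plane
Q=C[c[:,1],c[:,0]][:,:2]
(cx,cy),r=cv2.minEnclosingCircle(Q.astype(np.float32)*1000);print("circle",cx,cy,r)
h=cv2.convexHull(Q.astype(np.float32)*1000)[:,0]
for a in range(0,180,5):
    n=np.array([np.cos(np.radians(a)),np.sin(np.radians(a))]);s=h@n
    print(a,(s.max()-s.min()).round(1),((s.max()+s.min())/2).round(1),end=" | ")
im=cv2.imread("pics/w2.png");v,u=np.nonzero(mt);print(u.mean(),v.mean())
x0,y0=int(u.mean())-50,int(v.mean())-37
cv2.imwrite("pics/w2c.png",cv2.resize(im[y0:y0+75,x0:x0+100],(800,600),interpolation=2))
E
```

```text
[ 0.55233884 -0.0114515   0.14255965]
1659 0.06152093418209541
circle 552.9296264648438 -12.671374320983887 18.97566795349121
0 36.5 553.5 | 5 36.2 550.2 | 10 35.9 542.6 | 15 35.6 530.8 | 20 36.2 515.3 | 25 36.7 496.0 | 30 37.1 472.8 | 35 37.3 445.9 | 40 37.3 415.7 | 45 36.9 382.3 | 50 36.2 346.0 | 55 35.4 307.0 | 60 35.4 265.4 | 65 36.4 222.1 | 70 37.2 177.2 | 75 37.7 130.8 | 80 37.9 83.5 | 85 37.9 35.6 | 90 37.5 -12.6 | 95 36.9 -60.8 | 100 36.0 -108.4 | 105 35.0 -155.2 | 110 35.7 -200.9 | 115 36.5 -245.1 | 120 37.0 -287.4 | 125 37.3 -327.5 | 130 37.4 -365.0 | 135 37.2 -399.8 | 140 36.7 -431.6 | 145 35.9 -460.0 | 150 35.1 -485.1 | 155 35.8 -506.6 | 160 36.4 -524.2 | 165 36.8 -537.8 | 170 36.8 -547.3 | 175 36.6 -552.6 | 284.38613861386136 213.6991622239147
```

View pics/w2c.png

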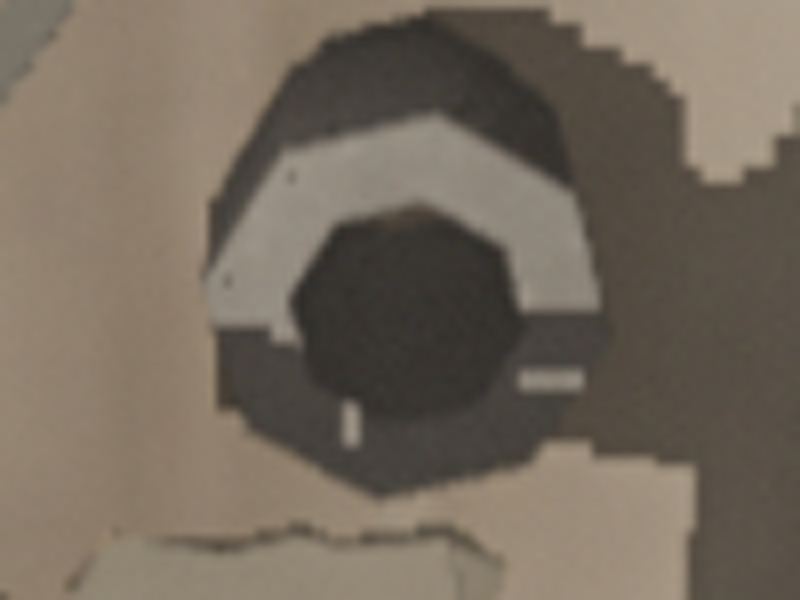

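The coupling's top rim is centred at about world (0.553, -0.0125), with its flats' normals at 14.5° + 45k. I'll turn to yaw -75.5° and refine the cover centre from the stored picture.

Request:
carry_out(
  deltas=[0,0,0.03,0,0,-0.125,0,0.001,0.05,0,0,-0.25,0,0.001,0.05,0,0,-0.25],
)

```text
time: 3.15
eef_pos: [0.5504, -0.0135, 0.0906]
tcp_rot: [0.992, 0.125, -0.002, -0.001]
contact_force: [0.5, 0.2, -0.2]
opening: 1.0
finger_force: 0.0
```

```bash
python3 - <<'E'
from h import *
delta([.553,-.0125,.024],np.radians(-75.5))
def fit(C,m):
    cs,_=cv2.findContours(m.astype(np.uint8),cv2.RETR_EXTERNAL,cv2.CHAIN_APPROX_NONE)
    c=max(cs,key=cv2.contourArea)[:,0];Q=C[c[:,1],c[:,0]][:,:2]
    from scipy.optimize import least_squares
    f=least_squares(lambda p:np.hypot(Q[:,0]-p[0],Q[:,1]-p[1])-p[2],[.481,-.205,.02],loss="soft_l1",f_scale=.001)
    return f.x.round(4)
t,C,z=wcloud("pics/w1.png")
n=np.hypot(C[...,0]-.481,C[...,1]+.2047)<.05
print(np.histogram(C[n][:,2],bins=np.arange(.06,.092,.001)))
for th in (.080,.0815,.0835,.0845,.0855,.086): print(th,fit(C,n&(C[...,2]>th)))
T=cloud("top",np.load("top_d.npy"));n=np.hypot(T[...,0]-.481,T[...,1]+.2047)<.05
for th in (.08,.084,.086): print("top",th,fit(T,n&(T[...,2]>th)))
E
```

```text
delta [ 0.003  -0.0002  0.0666] [-0.0018  0.0037 -0.0017] now [ 0.5504 -0.0135  0.0906] yaw -75.6 t 3.15 dist 0.067
(array([   3,    6,   19,   50,   98,   42,    6,   19,   76,  114,   75,
         29,   15,   19,   14,   20,   12,   18,   21,   19,   19,  118,
        848,  800,  122,  365, 1029,  368,   12,    0,    0]), array([0.06 , 0.061, 0.062, 0.063, 0.064, 0.065, 0.066, 0.067, 0.068,
       0.069, 0.07 , 0.071, 0.072, 0.073, 0.074, 0.075, 0.076, 0.077,
       0.078, 0.079, 0.08 , 0.081, 0.082, 0.083, 0.084, 0.085, 0.086,
       0.087, 0.088, 0.089, 0.09 , 0.091]))
0.08 [ 0.4305 -0.2045  0.0673]
0.0815 [ 0.4305 -0.2045  0.0673]
0.0835 [ 0.4305 -0.2045  0.0673]
0.0845 [ 0.4305 -0.2045  0.0673]
0.0855 [ 0.4305 -0.2045  0.0673]
0.086 [ 0.4305 -0.2045  0.0673]
top 0.08 [ 0.4812 -0.2051  0.0254]
top 0.084 [ 0.4813 -0.2063  0.0218]
top 0.086 [ 0.4807 -0.2049  0.0171]
```

Request:
carry_out(
  deltas=[0,0,0,0,0,0,0,0,0,0,0,0],
)

```text
time: 3.4
eef_pos: [0.5527, -0.0139, 0.0937]
tcp_rot: [0.992, 0.125, 0.001, 0.0]
contact_force: [0.2, 0.5, 0.5]
opening: 1.003
finger_force: 0.0
```

```bash
python3 - <<'E'
from h import *
from scipy.optimize import least_squares
delta([.553,-.0125,.024],np.radians(-75.5))
def fit(C,m):
    cs,_=cv2.findContours(m.astype(np.uint8),cv2.RETR_EXTERNAL,cv2.CHAIN_APPROX_NONE)
    c=max(cs,key=cv2.contourArea)[:,0];Q=C[c[:,1],c[:,0]][:,:2]
    f=least_squares(lambda p:np.hypot(Q[:,0]-p[0],Q[:,1]-p[1])-p[2],[.481,-.205,.02],loss="soft_l1",f_scale=.001)
    return f.x.round(4)
t,C,z=wcloud("pics/w1.png")
n=(np.hypot(C[...,0]-.481,C[...,1]+.2047)<.05)&(C[...,2]<.095)
for th in (.080,.081,.0845,.085,.0855): print(th,fit(C,n&(C[...,2]>th)))
t,C,z=wcloud("pics/w2.png")
n=(np.hypot(C[...,0]-.553,C[...,1]+.0125)<.04)&(C[...,2]<.075)
print("coup",fit(C,n&(C[...,2]>.0575)))
T=cloud("top",np.load("top_d.npy"));n=(np.hypot(T[...,0]-.553,T[...,1]+.0125)<.04)
print("coup top",fit(T,n&(T[...,2]>.057)))
E
```

```text
delta [ 0.0004 -0.0014  0.0697] [ 0.0011 -0.0023 -0.0014] now [ 0.5527 -0.0139  0.0937] yaw -75.58 t 3.4 dist 0.07
0.08 [ 0.4802 -0.2061  0.0257]
0.081 [ 0.4802 -0.2061  0.0257]
0.0845 [ 0.4802 -0.2062  0.0176]
0.085 [ 0.4802 -0.2062  0.0176]
0.0855 [ 0.4802 -0.2062  0.0175]
coup [ 0.5531 -0.0121  0.0177]
coup top [ 0.5541 -0.0119  0.0172]
```

Request:
carry_out(
  deltas=[0.0008,-0.0018,0.025,0,0,0,0.0008,-0.0018,0.05,0,0,0,0.0008,-0.0018,0.0697,0,0,0,0.0008,-0.0018,0.0697,0,0,0],
)

```text
time: 3.9
eef_pos: [0.551, -0.0115, 0.0213]
tcp_rot: [0.992, 0.126, -0.001, -0.001]
contact_force: [-0.3, 0.4, 0.5]
opening: 1.0
finger_force: 0.0
```

Request:
carry_out(
  deltas=[0,0,0,0,0,0,0,0,0,0,0,0,0,0,0,0,0,0,0,0,0,0,0,0,0,0,0,0,0,0],
  grip=35,
  grip_force=60,
)

```text
time: 4.53
eef_pos: [0.5529, -0.0118, 0.0237]
tcp_rot: [0.992, 0.126, 0.001, 0.0]
contact_force: [-0.9, -0.8, 6.7]
opening: 0.403
finger_force: 60.1
```

Request:
carry_out(
  deltas=[0,0,-0.02,0,0,0,0,0,-0.06,0,0,0,0,0,-0.1,0,0,0,0,0,-0.13,0,0,0,0,0,-0.13,0,0,0],
)

```text
time: 5.15
eef_pos: [0.5534, -0.0118, 0.1546]
tcp_rot: [0.992, 0.126, 0.002, 0.001]
contact_force: [0.3, -0.5, -2.4]
opening: 0.406
finger_force: 59.9
```

```bash
python3 - <<'E'
from h import *
print(ctrl.get_state()["contact_force"])
delta([.48,-.2054,.15],np.radians(-75.6))
E
```

```text
[ 0.27443701 -0.47927869 -2.42918796]
delta [-0.1196  0.169   0.0044] [ 0.0021 -0.0044  0.0016] now [ 0.5534 -0.0118  0.1546] yaw -75.51 t 5.15 dist 0.207
```

Held: the wrist carries 2.4 N, about 0.25 kg. Now over to the cover.

Request:
carry_out(
  deltas=[-0.03,0.042,0,0,0,0,-0.06,0.084,0,0,0,0,-0.09,0.127,0,0,0,0,-0.1196,0.169,0,0,0,0,-0.1196,0.169,0,0,0,0],
)

```text
time: 5.78
eef_pos: [0.4763, -0.2071, 0.1499]
tcp_rot: [0.992, 0.124, -0.002, -0.001]
contact_force: [-0.2, 1.3, -1.5]
opening: 0.4
finger_force: 60.5
```

Request:
carry_out(
  deltas=[0,0,0.01,0,0,0,0,0,0.015,0,0,0,0,0,0.015,0,0,0,0,0,0.015,0,0,0],
)

```text
time: 6.28
eef_pos: [0.4789, -0.2045, 0.1376]
tcp_rot: [0.992, 0.127, 0.0, -0.0]
contact_force: [0.4, 0.4, -0.6]
opening: 0.404
finger_force: 60.5
```

```bash
python3 - <<'E'
from h import *
wlook("pics/w3.png")
import cv2
s,d=ctrl.read_camera("scene")
a=cv2.resize(s[130:230,300:420,::-1],(480,400),interpolation=2);b=cv2.resize(cv2.imread("pics/w3.png")[100:360,180:388],(320,400))
cv2.imwrite("pics/c3.png",np.hstack([a,b]))
st=ctrl.get_state();print(st["contact_force"],st["wrist_torque"])
delta([.48,-.2054,.113],np.radians(-75.6))
E
```

```text
[-0.44314182  0.02341613 -1.794865  ] [-0.01362469  0.06714351  0.02872341]
delta [0.0008 0.0008 0.025 ] [ 0.0005 -0.0005  0.0023] now [ 0.479  -0.2049  0.138 ] yaw -75.47 t 6.375 dist 0.025
```

View pics/c3.png

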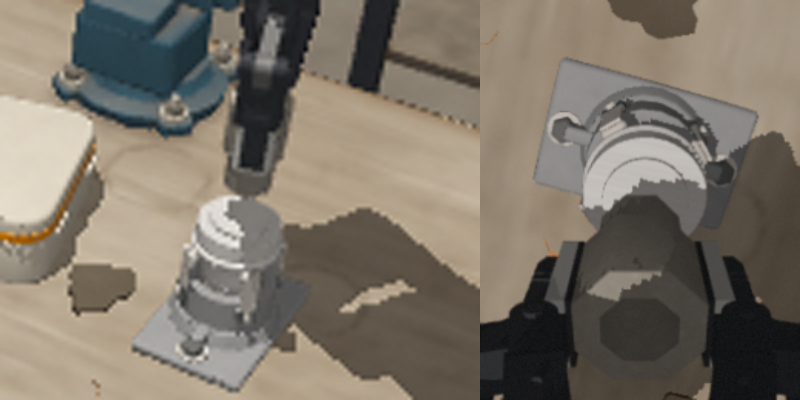

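The view shows the coupling's foot over the middle of the boss, with the fingers clear of the cover. Lowering to just above contact.

Request:
carry_out(
  deltas=[0.0008,0.0008,0.008,0,0,0.002,0.0008,0.0008,0.016,0,0,0.002,0.0008,0.0008,0.0235,0,0,0.002,0.0008,0.0008,0.0235,0,0,0.002,0.0008,0.0008,0.0235,0,0,0.002],
)

```text
time: 7.0
eef_pos: [0.4796, -0.2058, 0.1142]
tcp_rot: [0.992, 0.125, 0.0, 0.0]
contact_force: [0.3, 0.8, -2.3]
opening: 0.403
finger_force: 60.5
```

Request:
carry_out(
  deltas=[0,0,0.001,0,0,0,0,0,0.002,0,0,0,0,0,0.003,0,0,0,0,0,0.0035,0,0,0,0,0,0.0035,0,0,0],
)

```text
time: 7.62
eef_pos: [0.4796, -0.2057, 0.1106]
tcp_rot: [0.992, 0.125, -0.0, 0.0]
contact_force: [0.8, 0.9, -1.8]
opening: 0.406
finger_force: 60.5
```

Request:
carry_out(
  deltas=[0,0,0.0005,0,0,0,0,0,0.001,0,0,0,0,0,0.0015,0,0,0,0,0,0.0015,0,0,0],
)

```text
time: 8.12
eef_pos: [0.4798, -0.2058, 0.1099]
tcp_rot: [0.992, 0.125, 0.0, 0.0]
contact_force: [-2.4, 1.6, 6.1]
opening: 0.404
finger_force: 61.2
```

Request:
carry_out(
  deltas=[0,0,0.0005,0,0,0,0,0,0.001,0,0,0,0,0,0.0015,0,0,0,0,0,0.0015,0,0,0],
)

```text
time: 8.62
eef_pos: [0.4802, -0.2061, 0.1088]
tcp_rot: [0.992, 0.125, 0.001, 0.001]
contact_force: [-1.7, -0.3, 6.1]
opening: 0.403
finger_force: 61.5
```

```bash
python3 - <<'E'
from h import *
for i in range(3):
    st=ctrl.get_state();print(st["contact_force"].round(2),st["wrist_torque"].round(3),st["eef_pos"].round(4)); s,d=ctrl.read_camera("scene")
cv2.imwrite("pics/s4.png",s[...,::-1])
T,d=ctrl.read_camera("top")
E
```

```text
[-1.72 -0.26  6.07] [0.295 0.34  0.107] [ 0.4802 -0.2061  0.1088]
[-2.11  2.15  6.61] [0.315 0.377 0.015] [ 0.4803 -0.2061  0.1088]
[-1.59  2.26  5.82] [ 0.336  0.378 -0.026] [ 0.4802 -0.2061  0.1088]
```

Request:
carry_out(
  deltas=[0,0,0.0005,0,0,0,0,0,0.001,0,0,0,0,0,0.001,0,0,0],
)

```text
time: 9.2
eef_pos: [0.4804, -0.2063, 0.1082]
tcp_rot: [0.992, 0.125, 0.001, 0.001]
contact_force: [-2.3, 2.2, 7.2]
opening: 0.407
finger_force: 61.6
```

Request:
carry_out(
  deltas=[-0.0003,-0.0003,0.0005,0,0,0,-0.0006,-0.0006,0.001,0,0,0,-0.0006,-0.0006,0.0015,0,0,0,-0.0006,-0.0006,0.0015,0,0,0],
)

```text
time: 9.7
eef_pos: [0.4804, -0.2063, 0.1072]
tcp_rot: [0.992, 0.125, 0.002, 0.001]
contact_force: [-0.9, 0.4, 8.7]
opening: 0.406
finger_force: 61.6
```

```bash
python3 - <<'E'
from h import *
st=ctrl.get_state();print(st["contact_force"].round(2),st["wrist_torque"].round(3),st["eef_pos"].round(4),R.from_quat(st["tcp_rot"]).as_matrix()[:,2].round(4))
E
```

```text
[-0.9   0.37  8.7 ] [ 0.192  0.228 -0.026] [ 0.4804 -0.2063  0.1072] [ 0.0038 -0.0025 -1.    ]
```

Request:
carry_out(
  deltas=[-0.0002,-0.0002,0.0005,0.001,-0.001,0,-0.0003,-0.0003,0.001,0.003,-0.003,0,-0.0003,-0.0003,0.001,0.003,-0.003,0],
)

```text
time: 10.07
eef_pos: [0.4777, -0.2047, 0.1029]
tcp_rot: [0.992, 0.125, -0.002, -0.002]
contact_force: [-0.6, 0.6, -2.3]
opening: 0.403
finger_force: 60.6
```

Request:
carry_out(
  deltas=[0,0,0.0005,0,0,0,0,0,0.001,0,0,0,0,0,0.001,0,0,0],
)

```text
time: 10.45
eef_pos: [0.4783, -0.205, 0.1028]
tcp_rot: [0.992, 0.125, -0.002, -0.001]
contact_force: [-0.4, -0.1, -2.4]
opening: 0.4
finger_force: 60.6
```

Request:
carry_out(
  deltas=[0.0012,0.0011,0,-0.003,0.003,0,0.0012,0.0011,0,-0.003,0.003,0],
)

```text
time: 10.7
eef_pos: [0.48, -0.2059, 0.1032]
tcp_rot: [0.992, 0.125, 0.0, 0.0]
contact_force: [-0.1, 0.1, -1.7]
opening: 0.4
finger_force: 60.6
```

```bash
python3 - <<'E'
from h import *
st=ctrl.get_state();print(st["contact_force"].round(2),st["eef_pos"].round(4),R.from_quat(st["tcp_rot"]).as_matrix()[:,2].round(4))
wlook("pics/w5.png")
s,d=ctrl.read_camera("scene")
C=cloud("scene",d);n=(np.hypot(C[...,0]-.4805,C[...,1]+.2055)<.032)&(C[...,2]<.09)
print(np.histogram(C[n][:,2],bins=np.arange(.064,.09,.001)))
a=cv2.resize(s[150:225,315:405,::-1],(480,400),interpolation=2);b=cv2.resize(cv2.imread("pics/w5.png")[100:360,180:388],(320,400))
cv2.imwrite("pics/c5.png",np.hstack([a,b]))
E
```

```text
[-0.06  0.1  -1.7 ] [ 0.48   -0.2059  0.1032] [ 3.e-04 -2.e-04 -1.e+00]
(array([15,  9, 10,  9, 11,  4,  8,  8, 19, 31, 34, 18, 13, 15,  9,  4,  3,
        1,  5,  3,  4,  4,  5,  3,  3]), array([0.064, 0.065, 0.066, 0.067, 0.068, 0.069, 0.07 , 0.071, 0.072,
       0.073, 0.074, 0.075, 0.076, 0.077, 0.078, 0.079, 0.08 , 0.081,
       0.082, 0.083, 0.084, 0.085, 0.086, 0.087, 0.088, 0.089]))
```

View pics/c5.png

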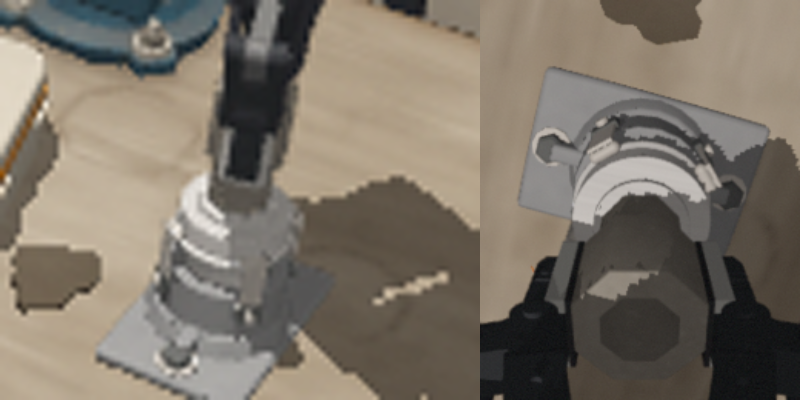

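The cover has clicked through: it sits lower, level, with its top rim about 74 mm up and the clips beside it. I'll keep going down slowly to find the shims.

Request:
carry_out(
  deltas=[0,0,0.0005,0,0,0,0,0,0.001,0,0,0,0,0,0.0015,0,0,0,0,0,0.002,0,0,0],
)

```text
time: 11.3
eef_pos: [0.4799, -0.2058, 0.1011]
tcp_rot: [0.992, 0.125, -0.0, -0.0]
contact_force: [-0.3, -1.2, -2.0]
opening: 0.401
finger_force: 60.6
```

Request:
carry_out(
  deltas=[0,0,0.0005,0,0,0,0,0,0.001,0,0,0,0,0,0.0015,0,0,0],
)

```text
time: 11.68
eef_pos: [0.4801, -0.2059, 0.0999]
tcp_rot: [0.992, 0.125, 0.0, 0.0]
contact_force: [0.2, 0.1, 0.8]
opening: 0.401
finger_force: 60.5
```

Request:
carry_out(
  deltas=[0,0,0.0005,0,0,0,0,0,0.001,0,0,0,0,0,0.001,0,0,0],
)

```text
time: 12.05
eef_pos: [0.48, -0.2059, 0.0986]
tcp_rot: [0.992, 0.125, 0.0, 0.0]
contact_force: [-0.5, -0.1, -0.1]
opening: 0.401
finger_force: 60.6
```

Request:
carry_out(
  deltas=[0,0,0.0005,0,0,0,0,0,0.001,0,0,0,0,0,0.001,0,0,0],
)

```text
time: 12.42
eef_pos: [0.48, -0.2059, 0.0976]
tcp_rot: [0.992, 0.125, 0.0, 0.0]
contact_force: [-0.0, -0.9, -0.7]
opening: 0.404
finger_force: 60.6
```

Sliding at about 1.5–2 N. Continuing.

Request:
carry_out(
  deltas=[0,0,0.0005,0,0,0,0,0,0.001,0,0,0,0,0,0.0015,0,0,0,0,0,0.0015,0,0,0],
)

```text
time: 12.92
eef_pos: [0.4799, -0.2058, 0.096]
tcp_rot: [0.992, 0.125, -0.0, -0.0]
contact_force: [-0.3, -0.2, -0.3]
opening: 0.403
finger_force: 60.6
```

Request:
carry_out(
  deltas=[0,0,0.0005,0,0,0,0,0,0.001,0,0,0,0,0,0.001,0,0,0],
)

```text
time: 13.3
eef_pos: [0.4798, -0.2058, 0.095]
tcp_rot: [0.992, 0.125, -0.0, -0.0]
contact_force: [0.3, -0.5, -0.6]
opening: 0.407
finger_force: 60.6
```

Request:
carry_out(
  deltas=[0,0,0.0005,0,0,0,0,0,0.001,0,0,0,0,0,0.001,0,0,0],
)

```text
time: 13.68
eef_pos: [0.4799, -0.2059, 0.094]
tcp_rot: [0.992, 0.125, -0.0, 0.0]
contact_force: [-0.3, -0.3, -0.1]
opening: 0.403
finger_force: 60.6
```

Request:
carry_out(
  deltas=[0,0,0.0005,0,0,0,0,0,0.001,0,0,0,0,0,0.001,0,0,0],
)

```text
time: 14.05
eef_pos: [0.4801, -0.2061, 0.0939]
tcp_rot: [0.992, 0.125, 0.0, 0.0]
contact_force: [-2.2, 1.2, 4.6]
opening: 0.406
finger_force: 61.3
```

Request:
carry_out(
  deltas=[0,0,0.0005,0,0,0,0,0,0.001,0,0,0,0,0,0.001,0,0,0],
)

```text
time: 14.42
eef_pos: [0.4803, -0.2062, 0.0939]
tcp_rot: [0.992, 0.125, -0.0, 0.0]
contact_force: [-4.0, 1.9, 10.5]
opening: 0.404
finger_force: 61.9
```

Hard stop at about 16.6 mm of travel, pressing with about 13 N. I'll add slightly, relieve the side load and hold.

Request:
carry_out(
  deltas=[-0.0003,-0.0003,0.0003,0,0,0,-0.0003,-0.0003,0.0003,0,0,0,-0.0003,-0.0003,0.0003,0,0,0,-0.0003,-0.0003,0.0003,0,0,0,-0.0003,-0.0003,0.0003,0,0,0],
)

```text
time: 15.05
eef_pos: [0.4802, -0.2062, 0.0939]
tcp_rot: [0.992, 0.125, 0.0, 0.001]
contact_force: [-3.1, 0.6, 10.8]
opening: 0.4
finger_force: 61.9
```

Request:
carry_out(
  deltas=[0,0,0,0,0,0,0,0,0,0,0,0,0,0,0,0,0,0,0,0,0,0,0,0,0,0,0,0,0,0],
)

```text
time: 15.68
eef_pos: [0.4802, -0.2062, 0.0939]
tcp_rot: [0.992, 0.125, 0.0, 0.001]
contact_force: [-2.6, 0.3, 9.8]
opening: 0.404
finger_force: 61.9
```

Request:
carry_out(
  deltas=[0,0,0,0,0,0,0,0,0,0,0,0,0,0,0,0,0,0,0,0,0,0,0,0],
)

```text
time: 16.18
eef_pos: [0.4802, -0.2062, 0.0939]
tcp_rot: [0.992, 0.125, 0.0, 0.001]
contact_force: [-3.5, 1.2, 10.3]
opening: 0.406
finger_force: 61.9
```

Request:
carry_out(
  deltas=[0,0,0.0004,0,0,0,0,0,0.0004,0,0,0,0,0,0.0004,0,0,0,0,0,0.0004,0,0,0,0,0,0.0004,0,0,0],
)

```text
time: 16.8
eef_pos: [0.4803, -0.2062, 0.0939]
tcp_rot: [0.992, 0.125, 0.0, 0.001]
contact_force: [-3.9, 1.3, 12.1]
opening: 0.404
finger_force: 62.1
```

Request:
carry_out(
  deltas=[0,0,0,0,0,0,0,0,0,0,0,0,0,0,0,0,0,0,0,0,0,0,0,0,0,0,0,0,0,0],
)

```text
time: 17.42
eef_pos: [0.4803, -0.2062, 0.0939]
tcp_rot: [0.992, 0.125, 0.0, 0.001]
contact_force: [-3.8, 1.4, 11.3]
opening: 0.401
finger_force: 62.2
```

Request:
carry_out(
  deltas=[0,0,0,0,0,0,0,0,0,0,0,0,0,0,0,0,0,0,0,0,0,0,0,0,0,0,0,0,0,0],
)

```text
time: 18.05
eef_pos: [0.4802, -0.2062, 0.0939]
tcp_rot: [0.992, 0.125, 0.0, 0.0]
contact_force: [-4.3, 1.7, 12.3]
opening: 0.404
finger_force: 62.2
```

Held at about 14 N. Lifting off and checking the cover.

Request:
carry_out(
  deltas=[0,0,-0.002,0,0,0,0.0003,0.0003,-0.01,0,0,0,0.0003,0.0003,-0.03,0,0,0,0.0003,0.0003,-0.06,0,0,0,0.0003,0.0003,-0.06,0,0,0],
)

```text
time: 18.68
eef_pos: [0.4813, -0.2067, 0.1535]
tcp_rot: [0.992, 0.125, 0.002, 0.002]
contact_force: [-1.2, -0.5, -1.9]
opening: 0.403
finger_force: 60.5
```

```bash
python3 - <<'E'
from h import *
s,d=ctrl.read_camera("top")
cv2.imwrite("pics/t6.png",s[...,::-1])
for cam in("top","scene"):
    if cam=="scene": s,d=ctrl.read_camera("scene"); cv2.imwrite("pics/s6.png",s[...,::-1])
    C=cloud(cam,d);n=(np.hypot(C[...,0]-.4805,C[...,1]+.2055)<.033)&(C[...,2]<.09)&(C[...,2]>.05)
    print(np.histogram(C[n][:,2],bins=np.arange(.055,.09,.001)))
    P=C[n&(C[...,2]>.066)&(C[...,2]<.073)]
    if len(P)>10:
        A=np.c_[P[:,:2]-P[:,:2].mean(0),np.ones(len(P))];print(len(P),P.mean(0),np.linalg.lstsq(A,P[:,2],rcond=None)[0])
delta([.553,-.012,.15],np.radians(-75.6))
E
```

```text
(array([ 1,  0,  0,  0,  0,  4,  3,  2,  2, 11, 15, 19, 14, 16,  4,  3,  6,
        3,  3,  1,  0,  0,  0,  0,  0,  0,  0,  0,  0,  0,  0,  0,  0,  0]), array([0.055, 0.056, 0.057, 0.058, 0.059, 0.06 , 0.061, 0.062, 0.063,
       0.064, 0.065, 0.066, 0.067, 0.068, 0.069, 0.07 , 0.071, 0.072,
       0.073, 0.074, 0.075, 0.076, 0.077, 0.078, 0.079, 0.08 , 0.081,
       0.082, 0.083, 0.084, 0.085, 0.086, 0.087, 0.088, 0.089]))
65 [ 0.49742646 -0.19656019  0.06832265] [-0.00432625 -0.03035689  0.06832265]
(array([ 4,  5,  6, 11,  7,  4,  5, 12, 13,  9, 35, 50, 33, 19, 36, 40, 22,
        2,  1,  0,  0,  0,  0,  0,  0,  0,  0,  0,  0,  0,  0,  0,  0,  0]), array([0.055, 0.056, 0.057, 0.058, 0.059, 0.06 , 0.061, 0.062, 0.063,
       0.064, 0.065, 0.066, 0.067, 0.068, 0.069, 0.07 , 0.071, 0.072,
       0.073, 0.074, 0.075, 0.076, 0.077, 0.078, 0.079, 0.08 , 0.081,
       0.082, 0.083, 0.084, 0.085, 0.086, 0.087, 0.088, 0.089]))
202 [ 0.48107301 -0.20329543  0.06878172] [ 0.01456817 -0.02320908  0.06878172]
delta [ 0.1193 -0.1692  0.0005] [-0.0009  0.0007 -0.0006] now [ 0.4794 -0.2055  0.1504] yaw -75.63 t 18.775 dist 0.207
```

The cover is down and level, with its boss at about 70 mm. Carrying the coupling back to where it stood.

Request:
carry_out(
  deltas=[0.03,-0.042,0,0,0,0,0.06,-0.084,0,0,0,0,0.09,-0.127,0,0,0,0,0.1193,-0.1692,0,0,0,0,0.1193,-0.1692,0,0,0,0],
)

```text
time: 19.4
eef_pos: [0.5528, -0.009, 0.149]
tcp_rot: [0.992, 0.127, -0.002, -0.001]
contact_force: [0.0, -0.6, -2.8]
opening: 0.402
finger_force: 60.7
```

Request:
carry_out(
  deltas=[0,0,0.03,0,0,0,0,0,0.06,0,0,0,0,0,0.09,0,0,0,0,0,0.115,0,0,0,0,0,0.115,0,0,0],
)

```text
time: 20.02
eef_pos: [0.55, -0.0124, 0.0326]
tcp_rot: [0.992, 0.125, -0.004, -0.001]
contact_force: [0.2, 0.9, -1.2]
opening: 0.402
finger_force: 60.6
```

```bash
python3 - <<'E'
from h import *
delta([.553,-.012,.0245],np.radians(-75.6))
st=ctrl.get_state();print(st["contact_force"].round(2),R.from_quat(st["tcp_rot"]).as_matrix()[:,2].round(4))
E
```

```text
delta [0.0031 0.0004 0.0081] [-0.0036  0.0077 -0.0014] now [ 0.55   -0.0124  0.0326] yaw -75.68 t 20.025 dist 0.009
[ 0.18  0.89 -1.21] [-0.0084  0.0015 -1.    ]
```

Request:
carry_out(
  deltas=[0,0,0,0,0,0,0,0,0,0,0,0,0,0,0.004,0,0,0,0,0,0.007,0,0,0,0,0,0.007,0,0,0],
)

```text
time: 20.65
eef_pos: [0.5532, -0.0122, 0.0291]
tcp_rot: [0.992, 0.125, -0.0, -0.0]
contact_force: [-0.6, 0.3, -1.7]
opening: 0.404
finger_force: 60.6
```

Request:
carry_out(
  deltas=[0,0,0.001,0,0,0,0,0,0.002,0,0,0,0,0,0.003,0,0,0,0,0,0.003,0,0,0],
)

```text
time: 21.15
eef_pos: [0.5534, -0.0123, 0.0263]
tcp_rot: [0.992, 0.125, -0.0, -0.0]
contact_force: [1.2, -0.2, -1.4]
opening: 0.403
finger_force: 60.6
```

Request:
carry_out(
  deltas=[0,0,0.0007,0,0,0,0,0,0.0014,0,0,0,0,0,0.002,0,0,0,0,0,0.002,0,0,0],
)

```text
time: 21.65
eef_pos: [0.5534, -0.0123, 0.0243]
tcp_rot: [0.992, 0.125, -0.0, -0.0]
contact_force: [-0.0, -0.7, -1.1]
opening: 0.407
finger_force: 60.6
```

Request:
carry_out(
  deltas=[0,0,0.0005,0,0,0,0,0,0.001,0,0,0,0,0,0.001,0,0,0],
)

```text
time: 22.02
eef_pos: [0.5536, -0.0123, 0.0237]
tcp_rot: [0.992, 0.125, -0.0, -0.0]
contact_force: [-0.6, 0.1, 0.9]
opening: 0.403
finger_force: 61.0
```

Set down, with the bench carrying it. Opening, then lifting clear.

Request:
carry_out(
  deltas=[0,0,0,0,0,0,0,0,0,0,0,0,0,0,0,0,0,0,0,0,0,0,0,0,0,0,0,0,0,0],
  grip=100,
)

```text
time: 22.65
eef_pos: [0.5535, -0.0123, 0.0234]
tcp_rot: [0.992, 0.125, 0.0, 0.0]
contact_force: [-0.1, 0.3, 0.0]
opening: 0.999
finger_force: 0.0
```

Request:
carry_out(
  deltas=[0,0,-0.01,0,0,0,0,0,-0.04,0,0,0,0,0,-0.08,0,0,0,0,0,-0.13,0,0,0,0,0,-0.18,0,0,0],
)

```text
time: 23.28
eef_pos: [0.5533, -0.0123, 0.2057]
tcp_rot: [0.992, 0.125, 0.0, 0.0]
contact_force: [0.3, -0.2, -0.3]
opening: 0.999
finger_force: 0.0
```

Request:
carry_out(
  deltas=[0,0,0,0,0,0,0,0,0,0,0,0,0,0,0,0,0,0],
)

```text
time: 23.65
eef_pos: [0.5524, -0.0121, 0.2016]
tcp_rot: [0.992, 0.125, -0.002, -0.001]
contact_force: [-0.3, -0.3, 0.7]
opening: 1.002
finger_force: 0.0
```

```bash
python3 - <<'E'
from h import *
s,d=ctrl.read_camera("scene"); print(ctrl.get_state()["eef_pos"],ctrl.get_state()["opening"])
C=cloud("scene",d);n=(np.hypot(C[...,0]-.4805,C[...,1]+.2055)<.03)&(C[...,2]>.05)&(C[...,2]<.09)
P=C[n];print("cover z",np.percentile(P[:,2],[10,50,90]))
n=(np.hypot(C[...,0]-.5535,C[...,1]+.012)<.03)&(C[...,2]>.05)&(C[...,2]<.09);P=C[n];print("coup",P.mean(0),P[:,2].max())
cv2.imwrite("pics/fin.png",cv2.resize(s[130:280,220:420,::-1],(800,600)))
E
```

```text
[ 0.55244092 -0.0121252   0.20152005] 1.0042688690770813
cover z [0.05489969 0.06705355 0.07100418]
coup [ 0.55390242 -0.00987508  0.05911012] 0.06494964376002565
```

View pics/fin.png

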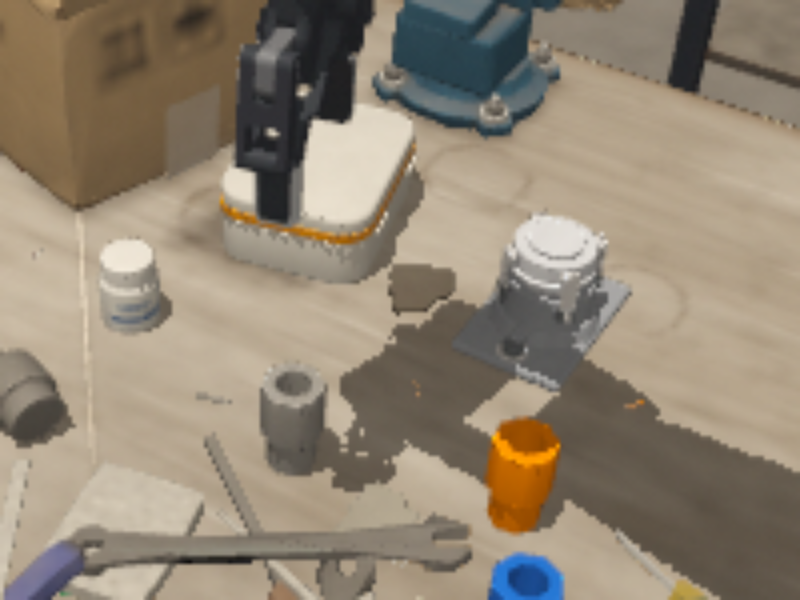

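The coupling stands upright at crop (293,418), released. The cover is seated level in its clips at crop (553,250), and the other things in view are where they were.

```bash
python3 -c "
from h import *
print(ctrl.sign_off())"
```

```text
the job is handed in; nothing more can be done
None
```

The cover clicked through the clips, stopped hard on the shims after about 16.6 mm and was held there at about 12–15 N for over a second; the coupling is back upright on its small end, released, about 0.2 m from the housing, and the job is handed in.

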